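Snap the post onto the bench stand

TASK

Pick up the blue post tube and slide it, open end down, onto the steel stub of the bench stand. Push it gently fully home against the shoulder and twist it as needed until the stub's brass spring button pops out through the hole in the tube, then let go and leave the post standing upright, locked on the stand. Do not ram or force it, do not drop or lay down the post, and leave the other things on the bench where they are.

Things in the scene. Friction and masses are not known exactly. Their poses are not given: they have to be found in the camera images.
- post: Loose blue round tube standing upright, open end down: 46 mm outside, 38 mm bore, 140 mm tall, 0.28 to 0.46 kg; top 10 mm is a closed black cap (47 mm wide); bore free for 128 mm from below. Origin: centre of the open lower end, z up along the tube; its hole is on its own -x side. A grasp 90 to 120 mm above the lower end stays clear of the stand.
- hole (a point): Centre of the rectangular hole through the tube's wall (10 mm wide, 16 mm tall, framed in white), on the wall's outside, 35 mm above the tube's lower end. Axes as the post's; the hole looks to -x.
- stand: Heavy fixed bench stand: grey foot 150 x 120 x 14 mm with a dark round boss, 64 mm across at its flat top. Origin: under the stub's axis, on the bench; z up. A white line on the foot marks its front, -x.
- shoulder (a point): Centre of the boss's flat top, the shoulder that the tube must rest on, 26 mm above the bench. From here the upright steel stub, 35.5 mm diameter, rises 74 mm; its top 14 mm taper to 21 mm diameter. The tube has 1.25 mm clearance all round on it.
- stub_top (a point): Top of the stub, on its axis, 100 mm above the bench. The stub is clamped in the boss at a bearing that differs each time and is not reported: seen from above its button looks up to 0.55 rad to either side of the stand's -x. It can be seen, or found by twisting the seated tube; the hole catches the button within about 0.1 rad.
- button (a joint): Brass spring button, 6 mm wide, 6 mm out of the stub, centred 35 mm above the shoulder. Travel in m: 0 fully out (free or through the hole), 0.003 to 0.006 held in by the tube wall. Spring 1 N out, 2 N held in. Its upper side slopes, so the tube's lower end pushes it in with some newtons; through the hole it locks lift and twist.
- petri_stack: Bystander: stack of two white petri dishes, 90 mm across, 32 mm high. Origin at the centre of its underside.
- timer: Bystander: small white timer with three buttons, 66 x 66 x 19 mm. Origin at the centre of its underside.
- tube_rack: Bystander: blue rack with capped tubes, 62 x 150 x 100 mm. Origin at the centre of its underside.
- marker: Bystander: white pen with a red cap lying on the bench, 122 mm long, 14 mm thick. Origin at the centre of its underside.
- bottle: Bystander: white reagent bottle with a blue cap, 56 mm across, 101 mm high. Origin at the centre of its underside.

How it is judged:
By the outcome, as a careful person would: the job done as asked, in the order asked, and still so for the second after the job is handed in, with the robot touching nothing.
It also fails if it takes over 64 s, if anything falls off the work surface, if the arm or the gripper's body presses on something with over 40 N, if the wrist force passes 120 N, or if a joint passes its speed limit or range.

ROBOT

A 6-joint arm with a two-finger parallel gripper is mounted at the origin on a cart in front of the work surface, level with it; the furniture and walls round the work are solid. World frame = base frame: x ahead of the robot, y to its left, z up, the work surface at z = 0. Lengths are in m, angles in rad, forces in N, time in s.
With the tool pointing down it reaches from about 0.35 to 0.85 m from the base axis. Payload 8.1 kg.
Tool frame: the origin (TCP) lies midway between the tips of the shut fingers; the grasp point (between the pads) lies 19 mm behind it (robot.grip_point_offset is the distance from the TCP to the grasp point, in m); z points along the fingers, y is the line along which they close (so a half turn about z gives the same grasp; the last joint's range is limited). The gripper opens to 93 mm and grips with 3 to 60 N. Pads are 15 mm wide; open, the fingers measure 128 mm over their backs; the gripper's body (75 mm by 188 mm) begins 65 mm behind the grasp point.
Start: joints at [1.05, 0.13, 1.488, -0, 1.523, -0.085], TCP at [0.253, 0.544, 0.196] pointing down, gripper open.
Joint ranges: [-2.96, 2.96], [-0.89, 2.26], [0.02, 2.5], [-1.34, 4.48], [0, 2.73], [-2.66, 2.66]. Speed limits (rad/s): [2.39, 2.39, 2.79, 3.14, 3.14, 3.14].

INTERFACE

Orientations are given as a rotation vector (axis times angle).
In Python, from plant import robot, read_camera, job gives the robot as it stands.
- The arm moves only by the shell command python3 -m inch 'ROWS' [FORCE]. ROWS is JSON, one flat list of numbers, 5 for each row, row after row: the shift along the world's x, y, z in mm, then the turn about the world's z in degrees, then the opening in per cent of the stroke, from 0 (shut) to 100 (fully open). In form: [dx, dy, dz, yaw, hand, dx, dy, dz, yaw, hand, ...]. A call has 1 to 10 rows; each row is the pose to reach, as a shift and turn from the pose commanded when the call began; what a row does not reach only later rows make up. A row lasts 1/12 s, in which the tool goes at most 41.7 mm and 7.16 degrees, less where a joint would pass 70% of its speed; a pose out of reach is approached as far as the arm can. A call with a gripper value outside its range is refused whole. The fingers move at their own pace and stop on an object; FORCE is the grip in N (left out, the last holds). Time passes only in rows, so rows that repeat a pose let the fingers close. It gives the time, the measured TCP pose, the force, the opening and the grip force at its end, in the units of the state.
- robot.read_state(): the state, without advancing time (a new reading comes with each control period).
- read_camera(name): name is "scene" or "top" or "wrist"; returns a dict with "image" (400x640x3 uint8, blue, green, red), "K" (3x3 intrinsics, pixels), "extrinsics" (4x4, takes a point from world to camera coordinates); the wrist camera has in their place "mount" (4x4, takes a point from camera to tool coordinates, whose origin is the TCP and whose axes are the flange's). Camera axes: x right, y down, z forward; pixel columns grow to the right and rows downward; lengths in m; the calibration is good to about 2 mm. The wrist camera is an equidistant fisheye: a pixel r from the principal point sees the ray r / f radians off the axis. A picture is of the moment at which its call begins: read the wrist's pose just before it. There is no depth.
- job.close_job(): hands the job in; it is judged then, once.
The state is a dict: "t": time; "q": joint angles; "dq": joint speeds; "joint_torque": joint torques, N m; "tool_pos": TCP position; "orientation": TCP orientation; "force": force on the tool from outside, world axes, zero at the start; "wrist_torque": the same for the moment, N m; "opening": finger opening in m; "gripper_force": force on a finger pad.
Only numpy, scipy, OpenCV 4.12 (cv2) and the standard library are available. Lean on these libraries where they do the work, as an engineer would, in place of code of your own. Each camera call takes 0.05 s, during which the arm holds its last target. There are 200 camera calls.

## Working session

There is one attempt and no reset: what is moved stays moved. The work goes in short steps, Python scripts to look and compute and a shell command to move; the robot and the scene stay as the last step left them, time stands still between calls to the robot, and variables do not carry over. Pictures are saved under pics/ and viewed, at most 10 in all, crops included, and the job is handed in when it is done.

```bash
mkdir -p pics; ls; cat > h.py <<'E'
import numpy as np, cv2, pickle
from plant import robot, read_camera, job
def shot(n,f):
    s=robot.read_state(); c=read_camera(n); cv2.imwrite(f'pics/{f}.png',c['image']); c['state']=s
    pickle.dump(c,open(f'pics/{f}.pkl','wb')); return c
def load(f): return pickle.load(open(f'pics/{f}.pkl','rb'))
def ray(c,u,v):
    K=c['K']; E=c['extrinsics']; R=E[:3,:3]; o=-R.T@E[:3,3]
    d=R.T@np.linalg.inv(K)@[u,v,1]; return o,d
def onz(c,u,v,z):
    o,d=ray(c,u,v); return o+d*(z-o[2])/d[2]
def proj(c,p):
    E=c['extrinsics']; q=c['K']@(E[:3,:3]@p+E[:3,3]); return q[:2]/q[2]
E
python3 - <<'E'
from h import *
a=shot('scene','s0');b=shot('top','t0')
for c in(a,b): print(ray(c,320,200), c['K'][0])
cv2.imwrite('pics/st0.png',cv2.resize(np.vstack([a['image'],b['image']]),(480,600)))
print(robot.read_state())
E
```

```text
pics
(array([ 0.17843359, -0.3314833 ,  0.81836402]), array([ 0.39115244,  0.52613362, -0.7553404 ])) [450.39561319   0.         328.4961877 ]
(array([0.41440234, 0.1671019 , 1.22676971]), array([ 0.146864  , -0.03648956, -0.98856053])) [434.02707287   0.         314.70354288]
{'t': 0.1, 'q': array([ 1.04961326e+00,  1.31098154e-01,  1.48910402e+00,  1.11145288e-05,
        1.52299569e+00, -8.53678437e-02]), 'dq': array([-0.00023154, -0.00289169, -0.00245723, -0.00148699, -0.00228854,
        0.00069432]), 'joint_torque': array([ 6.87281517e-04, -5.61333203e+01, -4.93101740e+01,  7.70304305e-02,
        2.88783247e-02, -3.25422207e-05]), 'tool_pos': array([0.25298894, 0.54348402, 0.19552134]), 'orientation': array([-6.79066794e-01, -3.06682058e+00,  2.40080076e-03]), 'force': array([-0.07338704, -0.11752761, -0.41767458]), 'wrist_torque': array([-0.00313245,  0.04189428, -0.02426109]), 'gripper_force': 0.0, 'opening': 0.09292260842920226}
```

View pics/s0.png

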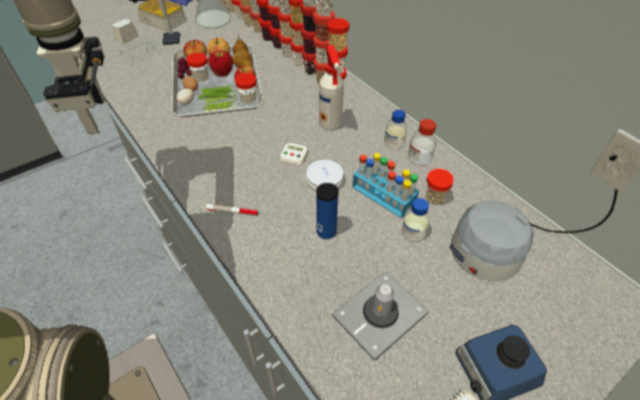

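View pics/t0.png

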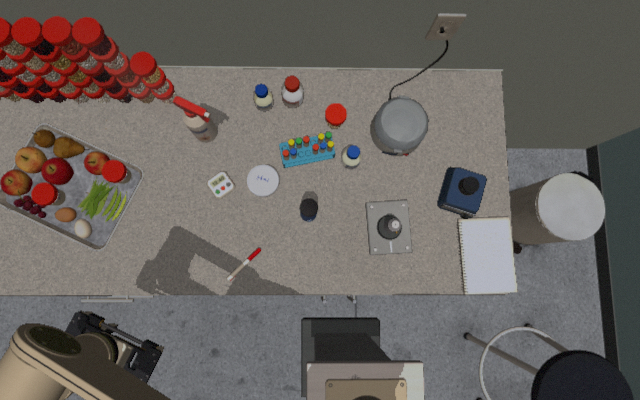

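The scene view shows the post at about (327,211), with its white-framed hole near (320,228). The stand is at (382,310) with its white line to the lower left. In the top view the cap is at (309,206) and the stub at about (393,227). Next I'll view enlarged crops.

```bash
python3 - <<'E'
from h import *
a=load('s0')['image'];b=load('t0')['image']
f=lambda i,x,y,w,h:cv2.resize(i[y:y+h,x:x+w],(400,300),interpolation=cv2.INTER_CUBIC)
m=np.vstack([np.hstack([f(a,287,178,80,60)[:, :],f(a,332,265,106,80)]),np.hstack([f(b,270,176,80,60),f(b,352,190,80,60)])])
cv2.imwrite('pics/c1.png',m)
E
```

```text
(no output)
```

View pics/c1.png

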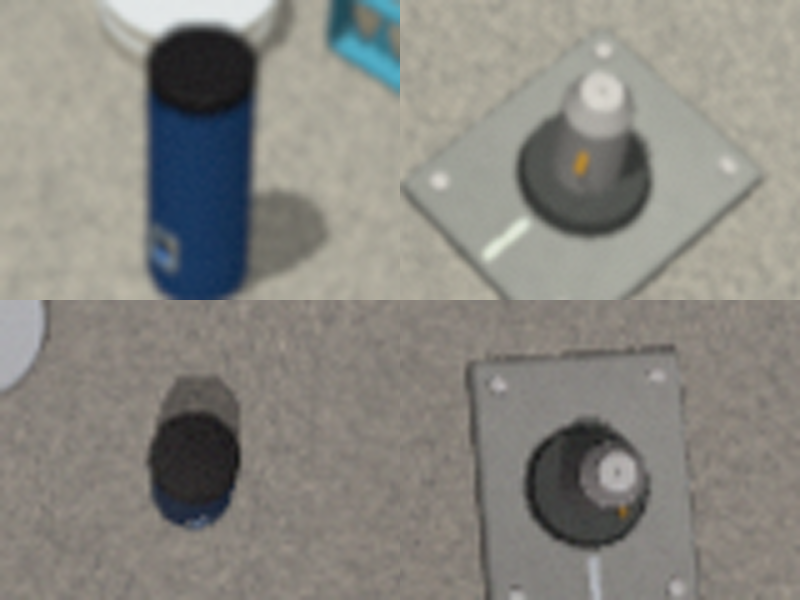

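The crops show:
- **Cap:** top centre at about (309,207.6) in the top view.
- **Hole:** scene (319.6,228), top (310,220).
- **Stub:** top-view top centre (395.6,224.4), and boss centre (389.6,226.8).
- **Button:** scene (380.2,308.5), top (396.6,232.4).

```bash
cat >> h.py <<'E'
def tri(l):
    A=0;b=0
    for c,u,v in l:
        o,d=ray(c,u,v); d=d/np.linalg.norm(d); P=np.eye(3)-np.outer(d,d); A=A+P; b=b+P@o
    return np.linalg.solve(A,b)
E
python3 - <<'E'
from h import *
np.set_printoptions(precision=4,suppress=True)
a=load('s0');b=load('t0')
# dark cap masks & others in top
def blob(img,roi,lo,hi):
    x,y,w,h=roi; m=cv2.inRange(img[y:y+h,x:x+w],np.array(lo),np.array(hi)); n,l,s,c=cv2.connectedComponentsWithStats(m)
    i=1+s[1:,4].argmax(); return c[i]+[x,y],s[i]
img=cv2.cvtColor(b['image'],cv2.COLOR_BGR2HSV)
print('cap',*blob(b['image'],(295,190,30,35),(0,0,0),(52,48,48)))
print('capS',*blob(a['image'],(305,180,40,40),(0,0,0),(52,48,48)))
print('cap top',onz(b,309,207.6,.14), onz(a,327.6,191.5,.14), tri([(b,309,207.6),(a,327.6,191.5)]))
print('stubtop',onz(b,395.6,224.4,.1),onz(a,385.5,289,.1))
print('shoulder',onz(b,389.6,226.8,.026),onz(a,332+185*.265,265+172*.2667,.026))
print('hole',onz(a,319.6,228,.035),onz(b,310,220,.035))
print('button',onz(a,380.2,308.5,.061),onz(b,396.6,232.4,.061))
print('line',onz(a,332+85*.265,265+258*.2667,.014),onz(a,332+128*.265,265+221*.2667,.014),onz(b,390.6,242,.014),onz(b,391.5,250,.014))
for f in ('top','scene'): pass
for x,y in((475,365),(673,350)): print('footcorner',onz(b,352+(x-400)/5,190+(y-300)/5,.014))
E
```

```text
cap [308.7171 207.4861] [  5   9  18  18 251]
capS [326.9549 192.25  ] [ 12   4  21  17 288]
cap top [0.5564 0.1548 0.14  ] [0.5557 0.1502 0.14  ] [0.5578 0.1543 0.1348]
stubtop [ 0.518  -0.0723  0.1   ] [ 0.5188 -0.0725  0.1   ]
shoulder [ 0.5181 -0.071   0.026 ] [ 0.515  -0.0762  0.026 ]
hole [0.5352 0.1496 0.035 ] [0.5356 0.1508 0.035 ]
button [ 0.5021 -0.083   0.061 ] [ 0.5    -0.0827  0.061 ]
line [ 0.4486 -0.0777  0.014 ] [ 0.4787 -0.0754  0.014 ] [ 0.4765 -0.0751  0.014 ] [ 0.4543 -0.0771  0.014 ]
footcorner [ 0.5865 -0.0108  0.014 ]
footcorner [ 0.5955 -0.1238  0.014 ]
```

```bash
python3 -m inch '[15,-20,5,0,100,45,-59,5,0,100,76,-98,5,0,100,106,-137,5,0,100,136,-176,5,0,100,167,-215,5,0,100,197,-254,5,0,100,227,-293,5,0,100,258,-332,5,0,100,280,-361,5,0,100]' 30
python3 -m inch '[12,-15,0,0,100,23,-30,0,0,100,23,-30,0,0,100,23,-30,0,0,100]'
python3 - <<'E'
from h import *
s=robot.read_state(); print(s['tool_pos'],s['orientation'],s['q'])
c=shot('wrist','w1'); print(c['K'],c['mount'])
E
```

```text
t: 0.93
tool_pos: [0.4991, 0.226, 0.2012]
orientation: [-0.679, -3.067, 0.0]
force: [0.3, 0.9, 0.4]
opening: 0.0929
gripper_force: 0.0
t: 1.27
tool_pos: [0.5215, 0.1971, 0.2009]
orientation: [-0.682, -3.066, 0.001]
force: [0.2, 0.6, -0.2]
opening: 0.0928
gripper_force: 0.0
[0.52146081 0.19714751 0.20085172] [-6.82118654e-01 -3.06550179e+00  5.00820755e-04] [ 2.69312259e-01  1.50063550e-02  1.60118585e+00  2.42533093e-04
  1.52653654e+00 -8.63599997e-01]
[[309.70691629   0.         320.22070913]
 [  0.         309.70691629 199.92825256]
 [  0.           0.           1.        ]] [[ 1.27022842e-04 -9.55489763e-01 -2.95024232e-01  8.26902760e-02]
 [ 9.99999270e-01  4.75908124e-04 -1.11076500e-03  4.89788436e-04]
 [ 1.20172901e-03 -2.95023875e-01  9.55489125e-01 -1.88965214e-01]
 [ 0.00000000e+00  0.00000000e+00  0.00000000e+00  1.00000000e+00]]
```

View pics/w1.png

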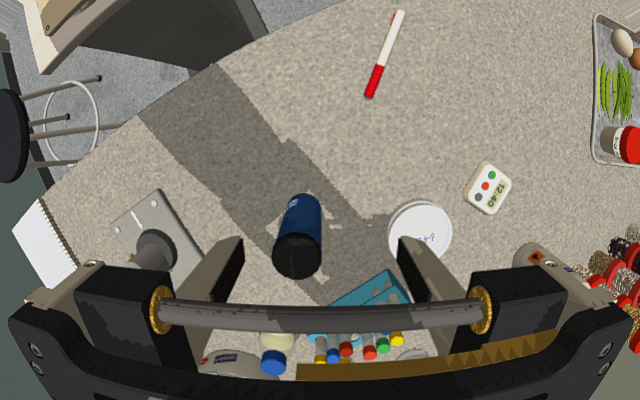

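The wrist view shows the cap disc centred at about (297,257), with the white hole frame on the camera-facing wall at about (293,204). I'll refine the post pose from it.

```bash
cat >> h.py <<'E'
from scipy.spatial.transform import Rotation as Rn
def wray(c,u,v):
    K=c['K']; x=u-K[0,2]; y=v-K[1,2]; r=np.hypot(x,y); th=r/K[0,0]
    d=np.array([x/r*np.sin(th),y/r*np.sin(th),np.cos(th)]); M=c['mount']; s=c['state']
    R=Rn.from_rotvec(s['orientation']).as_matrix()
    return R@M[:3,3]+s['tool_pos'], R@M[:3,:3]@d
def wonz(c,u,v,z):
    o,d=wray(c,u,v); return o+d*(z-o[2])/d[2]
E
python3 - <<'E'
from h import *
np.set_printoptions(precision=4,suppress=True)
c=load('w1'); im=c['image']
m=cv2.inRange(im[225:290,265:330],(0,0,0),(45,45,45)); n,l,s,ce=cv2.connectedComponentsWithStats(m); i=1+s[1:,4].argmax(); print(s[i],ce[i]+[265,225])
ys,xs=np.nonzero(l==i)
p=np.array([wonz(c,x+265,y+225,.14)[:2] for x,y in zip(xs,ys)]); h=cv2.convexHull(p.astype(np.float32)); print('cap z=.14',cv2.minEnclosingCircle(h),p.mean(0))
w=cv2.inRange(im[190:225,275:320],(110,110,110),(255,255,255)); print(cv2.connectedComponentsWithStats(w)[2:])
cv2.imwrite('pics/c2.png',cv2.resize(im[185:285,255:345],None,fx=5,fy=5,interpolation=cv2.INTER_CUBIC))
E
```

```text
[   7    7   49   48 1854] [296.2929 255.0442]
cap z=.14 ((0.5556883811950684, 0.15757346153259277), 0.024531817063689232) [0.5548 0.1578]
(array([[   0,    0,   45,   35, 1480],
       [   4,    0,    1,    1,    1],
       [  31,    0,    8,    6,   25],
       [  18,    2,    1,    1,    1],
       [  23,    2,    3,    1,    3],
       [  41,    5,    1,    1,    1],
       [   0,    7,    2,    3,    4],
       [  17,    9,    5,    3,    8],
       [  44,   12,    1,    1,    1],
       [  18,   14,    1,    1,    1],
       [   9,   20,    2,    3,    5],
       [   0,   23,    8,   12,   45]], dtype=int32), array([[22.4716, 17.0034],
       [ 4.    ,  0.    ],
       [34.72  ,  2.4   ],
       [18.    ,  2.    ],
       [24.    ,  2.    ],
       [41.    ,  5.    ],
       [ 0.25  ,  8.    ],
       [19.    , 10.25  ],
       [44.    , 12.    ],
       [18.    , 14.    ],
       [ 9.4   , 20.8   ],
       [ 2.8222, 28.7333]]))
```

View pics/c2.png

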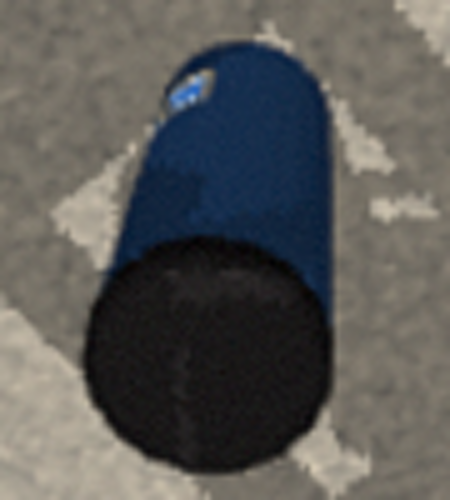

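The crop shows the hole centre at (190,90), which is image pixel (293,203). The cap fits a 24.5 mm circle at (0.5557,0.1575). I'll compute the hole's bearing and move over the post.

```bash
python3 - <<'E'
from h import *
c=load('w1'); h=wonz(c,293,203,.035); print(h)
for p in((.5557,.1575),(.556,.155)): print(np.degrees(np.arctan2(p[1]-h[1],p[0]-h[0])))
E
python3 -m inch '[17,-20,0,0,100,34,-41,0,0,100,34,-41,0,0,100,34,-41,0,0,100]'
```

```text
[0.53523491 0.15443588 0.035     ]
8.515305736344542
1.5561493012498435
t: 1.65
tool_pos: [0.5552, 0.1573, 0.2012]
orientation: [-0.679, -3.066, -0.0]
force: [-0.1, 0.0, 0.1]
opening: 0.093
gripper_force: 0.0
```

```bash
python3 -m inch '[0,-1,-20,0,100,0,-1,-45,0,100,0,-1,-70,0,100,0,-1,-90,0,100,0,-1,-105,0,100,0,-1,-115,0,100,0,-1,-115,0,100,0,-1,-115,0,100]' 30
python3 -m inch '[0,0,0,0,40,0,0,0,0,40,0,0,0,0,40,0,0,0,0,40,0,0,0,0,40,0,0,0,0,40,0,0,0,0,40,0,0,0,0,40,0,0,0,0,40,0,0,0,0,40]' 35
```

```text
t: 2.32
tool_pos: [0.5548, 0.1568, 0.0865]
orientation: [-0.677, -3.067, 0.0]
force: [0.5, 0.4, 0.2]
opening: 0.0931
gripper_force: 0.0
t: 3.15
tool_pos: [0.5555, 0.156, 0.0864]
orientation: [0.679, 3.067, 0.0]
force: [0.3, 0.8, 0.4]
opening: 0.0458
gripper_force: 35.0
```

```bash
python3 -m inch '[0,0,3,0,40,0,0,10,0,40,0,0,30,0,40,0,0,55,0,40,0,0,80,0,40,0,0,105,0,40,0,0,120,0,40,0,0,125,0,40,0,0,125,0,40,0,0,125,0,40]' 35
python3 -m inch '[-2,-10,0,2,40,-6,-35,0,6,40,-10,-60,0,9,40,-15,-90,0,12,40,-19,-115,0,15,40,-23,-140,0,18,40,-27,-165,0,20,40,-31,-190,0,22,40,-35,-212,0,24,40,-37,-222,0,24,40]'
python3 -m inch '[0,-6,0,0,40,0,-6,0,0,40,0,-6,0,0,40,0,-6,0,0,40]'
python3 - <<'E'
from h import *
a=shot('scene','s2');b=shot('top','t2');c=shot('wrist','w2'); print(a['state']['tool_pos'],a['state']['q'])
f=lambda i,x,y,w,h:cv2.resize(i[y:y+h,x:x+w],(400,300),interpolation=cv2.INTER_CUBIC)
m=np.vstack([np.hstack([f(a['image'],302,190,160,120),f(a['image'],350,220,80,60)]),np.hstack([f(b['image'],332,170,120,90),f(c['image'],220,150,200,150)])])
cv2.imwrite('pics/c3.png',m)
E
```

```text
t: 3.98
tool_pos: [0.555, 0.1558, 0.2105]
orientation: [-0.679, -3.066, 0.001]
force: [0.3, -0.2, -4.9]
opening: 0.0459
gripper_force: 35.0
t: 4.82
tool_pos: [0.5167, -0.0684, 0.2091]
orientation: [-0.027, -3.138, 0.0]
force: [0.4, -0.2, -4.0]
opening: 0.0459
gripper_force: 35.0
t: 5.15
tool_pos: [0.5185, -0.071, 0.211]
orientation: [-0.026, -3.141, -0.001]
force: [-0.2, 0.4, -4.6]
opening: 0.0459
gripper_force: 35.0
[ 0.51848885 -0.07098562  0.21102334] [-2.34461386e-01 -8.30726168e-02  1.67856560e+00  5.29242106e-04
  1.54682310e+00 -1.78884560e+00]
```

View pics/c3.png

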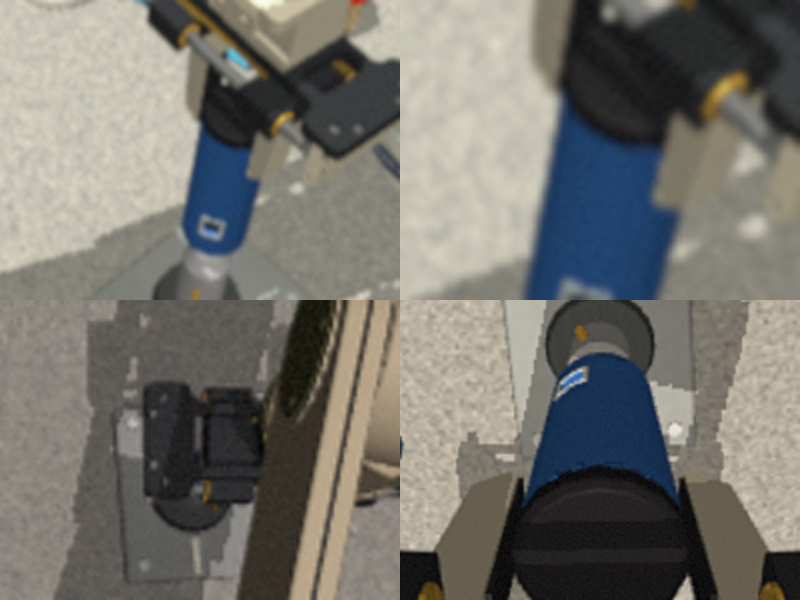

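The wrist crop shows the hole at about (306,190), the button at (310,166), and the stub and tube lined up sideways at u≈320. In the scene the hole is at (386.4,281.2) and the tube's end sits just over the stub top. I'll check the tube's lower-end x and the hole and button bearings.

```bash
python3 - <<'E'
from h import *
from scipy.optimize import least_squares
np.set_printoptions(precision=4,suppress=True)
a=load('s2');c=load('w2');zb=.1246
hs=cv2.cvtColor(a['image'],cv2.COLOR_BGR2HSV)[180:310,350:440]
m=cv2.inRange(hs,(100,110,30),(130,255,255)); n,l,s,ce=cv2.connectedComponentsWithStats(m); i=1+s[1:,4].argmax(); print(s[i]+[350,180,0,0,0])
ys,xs=np.nonzero(l==i); 
# near-lower rim: lowest pixel per column
P=np.array([(x+350,ys[xs==x].max()+180+.5) for x in np.unique(xs)]); P=P[P[:,1]>P[:,1].max()-7]
Q=np.array([onz(a,u,v,zb)[:2] for u,v in P])
r=least_squares(lambda p:np.hypot(*(Q-p).T)-.023,[.518,-.071]); print('rim',r.x,np.abs(r.fun).max(),len(Q))
t=c['state']['tool_pos'];print(t)
h1=onz(a,386.4,281.2,zb+.035);h2=wonz(c,306,190,zb+.035);print('hole',h1,h2)
for h in(h1,h2):
  for p in (r.x,t[:2]):print(np.degrees(np.arctan2(p[1]-h[1],p[0]-h[0])),np.hypot(*(p-h[:2])))
b=wonz(c,310,166.5,.061);print('button',b, [np.degrees(np.arctan2(y-b[1],.518-b[0])) for y in(-.070,-.072,-.0735)])
E
```

```text
[376 240  29  52 917]
rim [ 0.5222 -0.0688] 0.0012568900323719975 22
[ 0.5186 -0.071   0.2113]
hole [ 0.5017 -0.0839  0.1596] [ 0.5017 -0.082   0.1596]
36.35329158614249 0.02546569015756851
37.23511188856164 0.021240602478918468
32.8045003403456 0.0243342570772962
32.988651810553556 0.02009462996539671
button [ 0.5015 -0.0819  0.061 ] [np.float64(35.9520624881505), np.float64(31.122963072144646), np.float64(27.143106056172364)]
```

```bash
python3 -m inch '[-2,-1,-8,-2,40,-2,-1,-16,-3,40,-2,-1,-23,-3,40,-2,-1,-28,-3,40,-2,-1,-30,-3,40,-2,-1,-32,-3,40,-2,-1,-32,-3,40]'
python3 -c "
from plant import robot;print(robot.read_state()['wrist_torque'])"
```

```text
t: 5.88
tool_pos: [0.5163, -0.073, 0.179]
orientation: [-0.108, -3.139, -0.0]
force: [-0.2, -0.1, -4.1]
opening: 0.046
gripper_force: 35.0
[0.04415158 0.05008229 0.00410006]
```

```bash
python3 -m inch '[0,0,-2,0,40,0,0,-4,0,40,0,0,-5,0,40,0,0,-6,0,40,0,0,-6,0,40]'
python3 -m inch '[0,0,-1,0,40,0,0,-2,0,40,0,0,-3,0,40,0,0,-3,0,40]'
```

```text
t: 6.3
tool_pos: [0.5164, -0.0731, 0.1732]
orientation: [-0.109, -3.14, -0.0]
force: [0.9, -0.0, -3.7]
opening: 0.0458
gripper_force: 35.0
t: 6.63
tool_pos: [0.5163, -0.0731, 0.1702]
orientation: [-0.109, -3.139, -0.0]
force: [-0.9, -0.4, -4.3]
opening: 0.0462
gripper_force: 35.0
```

```bash
python3 -m inch '[0,0,-2,0,40,0,0,-4,0,40,0,0,-6,0,40,0,0,-8,0,40,0,0,-8,0,40]'
python3 -m inch '[0,0,-2,0,40,0,0,-4,0,40,0,0,-6,0,40,0,0,-6,0,40]'
```

```text
t: 7.05
tool_pos: [0.5161, -0.073, 0.1617]
orientation: [-0.109, -3.139, -0.0]
force: [-0.0, -0.3, -4.2]
opening: 0.0461
gripper_force: 35.0
t: 7.38
tool_pos: [0.5161, -0.073, 0.1559]
orientation: [-0.109, -3.139, -0.0]
force: [0.5, 0.5, -4.7]
opening: 0.0459
gripper_force: 35.0
```

```bash
python3 -m inch '[0,0,-1,0,40,0,0,-2,0,40,0,0,-3,0,40,0,0,-4,0,40,0,0,-4,0,40]'
python3 -m inch '[0,0,-1,0,40,0,0,-2,0,40,0,0,-3,0,40,0,0,-4,0,40,0,0,-4,0,40]'
python3 -m inch '[0,0,-1,0,40,0,0,-2,0,40,0,0,-3,0,40,0,0,-4,0,40,0,0,-4,0,40]'
```

```text
t: 7.8
tool_pos: [0.5163, -0.0731, 0.1522]
orientation: [-0.109, -3.139, -0.0]
force: [-0.1, -0.7, -4.2]
opening: 0.0456
gripper_force: 35.0
t: 8.22
tool_pos: [0.5164, -0.0732, 0.1484]
orientation: [-0.109, -3.14, 0.0]
force: [-0.9, -1.1, -1.8]
opening: 0.0459
gripper_force: 35.0
t: 8.63
tool_pos: [0.5162, -0.073, 0.1439]
orientation: [-0.109, -3.139, -0.0]
force: [-0.3, -0.1, -2.8]
opening: 0.0453
gripper_force: 35.0
```

```bash
python3 -m inch '[0,0,-2,0,40,0,0,-4,0,40,0,0,-6,0,40,0,0,-8,0,40,0,0,-10,0,40,0,0,-12,0,40,0,0,-12,0,40]'
python3 -m inch '[0,0,-2,0,40,0,0,-4,0,40,0,0,-6,0,40,0,0,-8,0,40,0,0,-10,0,40,0,0,-12,0,40,0,0,-12,0,40]'
```

```text
t: 9.22
tool_pos: [0.5161, -0.073, 0.1317]
orientation: [-0.109, -3.139, -0.0]
force: [-0.2, -0.6, -4.9]
opening: 0.0457
gripper_force: 35.0
t: 9.8
tool_pos: [0.5162, -0.0731, 0.1198]
orientation: [-0.109, -3.139, -0.0]
force: [-1.0, 0.1, -5.1]
opening: 0.0457
gripper_force: 35.0
```

```bash
python3 -m inch '[0,0,-1,0,40,0,0,-2,0,40,0,0,-3,0,40,0,0,-4,0,40,0,0,-5,0,40,0,0,-5,0,40]'
python3 -m inch '[0,0,-0.5,0,40,0,0,-1,0,40,0,0,-1.5,0,40,0,0,-1.5,0,40]'
```

```text
t: 10.3
tool_pos: [0.5166, -0.073, 0.1152]
orientation: [0.109, 3.14, 0.0]
force: [-0.1, 0.5, -3.8]
opening: 0.0457
gripper_force: 35.0
t: 10.63
tool_pos: [0.5165, -0.0731, 0.1139]
orientation: [-0.109, -3.14, -0.0]
force: [-0.8, 0.8, -3.7]
opening: 0.0461
gripper_force: 35.0
```

```bash
python3 -m inch '[0,0,-0.5,0,40,0,0,-1,0,40,0,0,-1,0,40]'
python3 -m inch '[0,0,-0.5,0,40,0,0,-0.5,0,40,0,0,-1,0,40,0,0,-1,0,40]'
```

```text
t: 10.88
tool_pos: [0.5164, -0.0731, 0.1128]
orientation: [-0.109, -3.14, 0.0]
force: [0.9, -0.2, -3.6]
opening: 0.0457
gripper_force: 35.0
t: 11.22
tool_pos: [0.5168, -0.0731, 0.1124]
orientation: [0.109, 3.139, -0.0]
force: [-1.0, 0.1, 1.0]
opening: 0.0458
gripper_force: 35.0
```

```bash
python3 -m inch '[0,0,-0.5,0,40,0,0,-1,0,40,0,0,-1,0,40]'
python3 - <<'E'
from h import *
print(robot.read_state()['wrist_torque'])
a=shot('scene','s3');c=shot('wrist','w3')
f=lambda i,x,y,w,h:cv2.resize(i[y:y+h,x:x+w],(400,300),interpolation=cv2.INTER_CUBIC)
cv2.imwrite('pics/c4.png',np.hstack([f(a['image'],342,260,80,60),f(c['image'],260,130,120,90)]))
E
```

```text
t: 11.47
tool_pos: [0.5173, -0.0731, 0.1125]
orientation: [0.109, 3.138, -0.0]
force: [-4.3, 0.9, 6.9]
opening: 0.0457
gripper_force: 35.0
[0.30018098 0.61983937 0.05718554]
```

View pics/c4.png

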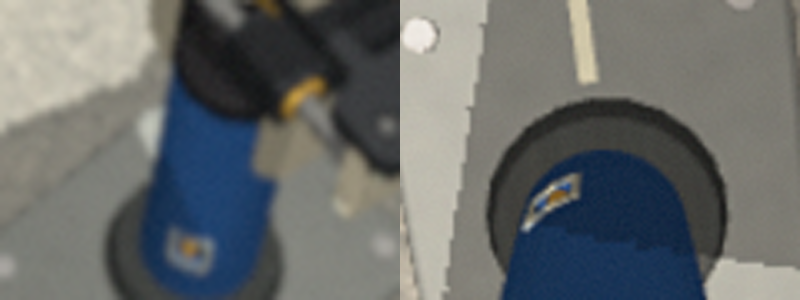

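Both views show the tube seated on the shoulder with brass visible in the white-framed hole, at about (380,310) in the scene. A gentle twist each way will show whether the button has locked.

```bash
q(){ python3 -c "
from plant import robot;s=robot.read_state();print('TQ',s['wrist_torque'].round(3),s['q'][5].round(4))"; }
python3 -m inch '[0,0,1,0,40,0,0,1,0,40]'; q
python3 -m inch '[0,0,0,2,40,0,0,0,4,40,0,0,0,4,40,0,0,0,4,40]'; q
python3 -m inch '[0,0,0,-2,40,0,0,0,-4,40,0,0,0,-6,40,0,0,0,-8,40,0,0,0,-8,40,0,0,0,-8,40]'; q
```

```text
t: 11.73
tool_pos: [0.5168, -0.0731, 0.1124]
orientation: [0.109, 3.139, -0.0]
force: [-0.9, 0.8, 2.3]
opening: 0.0459
gripper_force: 35.0
TQ [ 0.186  0.108 -0.05 ] -1.7404
t: 12.07
tool_pos: [0.5168, -0.0732, 0.1124]
orientation: [0.001, 3.141, -0.0]
force: [-0.9, 0.2, 3.2]
opening: 0.0456
gripper_force: 35.0
TQ [0.057 0.234 0.015] -1.8092
t: 12.57
tool_pos: [0.5169, -0.073, 0.1124]
orientation: [0.218, 3.133, 0.0]
force: [-0.8, 3.7, 4.6]
opening: 0.0459
gripper_force: 35.0
TQ [ 0.369  0.039 -0.03 ] -1.6709
```

```bash
q(){ python3 -c "
from plant import robot;s=robot.read_state();print('TQ',s['wrist_torque'].round(3),s['q'][5].round(4))"; }
python3 -m inch '[0,0,0,-1,40,0,0,0,-2,40,0,0,0,-2,40]'; q
python3 -m inch '[0,0,0,-1,40,0,0,0,-2,40,0,0,0,-2,40]'; q
```

```text
t: 12.82
tool_pos: [0.5168, -0.0729, 0.1124]
orientation: [0.274, 3.129, 0.0]
force: [-0.8, 2.1, 5.8]
opening: 0.0461
gripper_force: 35.0
TQ [0.477 0.142 0.094] -1.635
t: 13.07
tool_pos: [0.5168, -0.0729, 0.1124]
orientation: [0.328, 3.124, 0.0]
force: [-1.5, 2.7, 6.3]
opening: 0.0457
gripper_force: 35.0
TQ [0.487 0.144 0.102] -1.6001
```

```bash
cat > look.py <<'E'
from h import *
import sys
n=sys.argv[1]; a=shot('scene','s'+n);c=shot('wrist','w'+n)
for k,i,(x,y,w,h) in(('s',a['image'],(365,295,30,25)),('w',c['image'],(290,170,60,50))):
    r=i[y:y+h,x:x+w].astype(int); b,g,R=r[...,0],r[...,1],r[...,2]
    m=(R-b>45)&(R>90); wt=(r.min(2)>95)
    for t,q in(('brass',m),('white',wt)):
        ys,xs=np.nonzero(q); print(k,t,len(xs),(xs.mean()+x).round(1) if len(xs) else 0,(ys.mean()+y).round(1) if len(xs) else 0)
f=lambda i,x,y,w,h:cv2.resize(i[y:y+h,x:x+w],(400,300),interpolation=cv2.INTER_CUBIC)
cv2.imwrite(f'pics/c{n}.png',np.hstack([f(a['image'],362,290,40,30),f(c['image'],280,170,60,45)]))
E
python3 look.py 5
```

```text
s brass 5 379.4 309.2
s white 42 372.0 300.8
w brass 15 303.1 191.2
w white 78 301.5 186.0
```

View pics/c5.png

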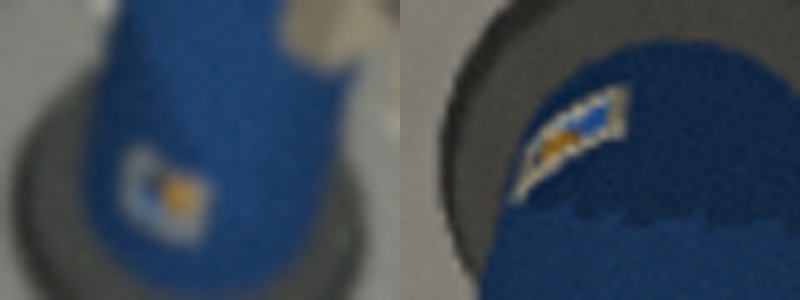

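The scene crop shows the brass button up against the right edge of the hole frame after the −8° twist, so the hole has turned past it. I'll go back and check the other side's edge too.

```bash
q(){ python3 -c "
from plant import robot;s=robot.read_state();print('TQ',s['wrist_torque'].round(3),s['q'][5].round(4))"; }
python3 -m inch '[0,0,0,3,40,0,0,0,6,40,0,0,0,8,40,0,0,0,8,40]'; q;  python3 look.py 6
python3 -m inch '[0,0,0,2,40,0,0,0,4,40,0,0,0,6,40,0,0,0,6,40]'; q; python3 look.py 7
python3 -m inch '[0,0,0,1,40,0,0,0,2,40,0,0,0,2,40]'; q; python3 look.py 8
python3 -c "
import cv2,numpy as np
cv2.imwrite('pics/c9.png',np.vstack([cv2.imread(f'pics/c{i}.png')[60:260] for i in(6,7,8)]))"
```

```text
t: 13.5
tool_pos: [0.5168, -0.0732, 0.1124]
orientation: [0.105, 3.139, -0.0]
force: [-1.3, 1.5, 6.4]
opening: 0.0459
gripper_force: 35.0
TQ [0.177 0.249 0.007] -1.7431
s brass 4 379.5 309.5
s white 52 372.7 302.9
w brass 13 306.5 189.3
w white 87 301.0 186.1
t: 13.93
tool_pos: [0.5166, -0.073, 0.1124]
orientation: [-0.059, 3.141, 0.0]
force: [-1.1, 2.7, 6.4]
opening: 0.046
gripper_force: 35.0
TQ [ 0.429  0.278 -0.109] -1.8475
s brass 5 379.2 309.4
s white 56 373.8 303.5
w brass 11 308.4 188.2
w white 100 302.1 186.3
t: 14.28
tool_pos: [0.5166, -0.0728, 0.1124]
orientation: [-0.112, 3.139, 0.001]
force: [-2.5, 3.5, 7.3]
opening: 0.0458
gripper_force: 35.0
TQ [ 0.671  0.433 -0.231] -1.8812
s brass 4 379.5 309.5
s white 53 373.6 303.4
w brass 10 308.5 188.0
w white 102 303.6 185.9
```

View pics/c9.png

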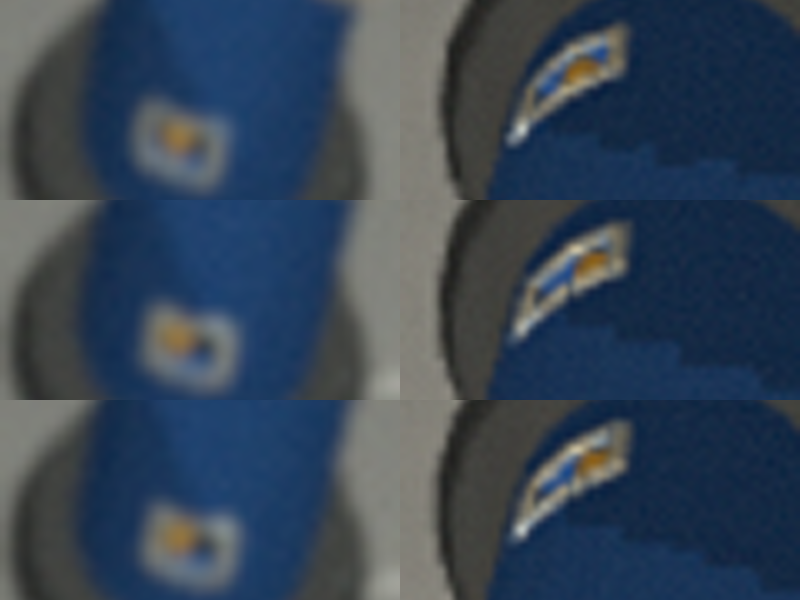

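At +6° and +8° the button bears on the left edge, the hole no longer follows, and torque climbs to −0.23 N m. The twist is blocked on both sides, so the button is through. I'll return to centre, press gently to confirm it's home, release and retreat upward.

```bash
python3 -m inch '[0,0,0,-3,40,0,0,0,-6,40,0,0,0,-8,40,0,0,0,-8,40]'
python3 -m inch '[0,0,-0.5,0,40,0,0,-0.5,0,40,0,0,-0.5,0,40]'
python3 -m inch '[0,0,0,0,60,0,0,0,0,80,0,0,0,0,100,0,0,0,0,100,0,0,0,0,100,0,0,0,0,100,0,0,0,0,100,0,0,0,0,100,0,0,0,0,100]'
```

```text
t: 14.72
tool_pos: [0.5169, -0.0731, 0.1124]
orientation: [0.112, 3.139, -0.0]
force: [0.3, 2.5, 3.7]
opening: 0.0458
gripper_force: 35.0
t: 14.97
tool_pos: [0.5171, -0.0731, 0.1123]
orientation: [0.108, 3.138, -0.0]
force: [-0.8, 1.9, 8.8]
opening: 0.0456
gripper_force: 35.0
t: 15.72
tool_pos: [0.5164, -0.0731, 0.1114]
orientation: [-0.109, -3.14, 0.0]
force: [-0.2, 0.3, 0.6]
opening: 0.0927
gripper_force: 0.0
```

```bash
python3 -m inch '[0,0,10,0,100,0,0,30,0,100,0,0,55,0,100,0,0,80,0,100,0,0,110,0,100,0,0,140,0,100,0,0,140,0,100,0,0,140,0,100]'
python3 -m inch '[-10,30,0,0,100,-20,60,0,0,100,-30,90,0,0,100,-40,120,0,0,100,-40,150,0,0,100,-40,150,0,0,100,-40,150,0,0,100]'
python3 look.py 10; python3 - <<'E'
from h import *
a=load('s10')['image'];b=shot('top','t10')['image']
f=lambda i,x,y,w,h:cv2.resize(i[y:y+h,x:x+w],(400,300),interpolation=cv2.INTER_CUBIC)
cv2.imwrite('pics/c11.png',np.vstack([np.hstack([f(a,342,240,100,75),f(a,360,290,40,30)]),np.hstack([f(a,180,120,280,210),f(b,190,100,260,195)])]))
E
```

```text
t: 16.38
tool_pos: [0.518, -0.0735, 0.2549]
orientation: [0.109, 3.134, -0.002]
force: [0.1, -0.6, 0.0]
opening: 0.0934
gripper_force: 0.0
t: 16.97
tool_pos: [0.4757, 0.0781, 0.2505]
orientation: [-0.104, -3.138, 0.0]
force: [0.3, -0.7, -1.4]
opening: 0.093
gripper_force: 0.0
s brass 6 379.2 309.2
s white 77 373.5 304.1
w brass 0 0 0
w white 2669 319.5 196.0
```

View pics/c11.png

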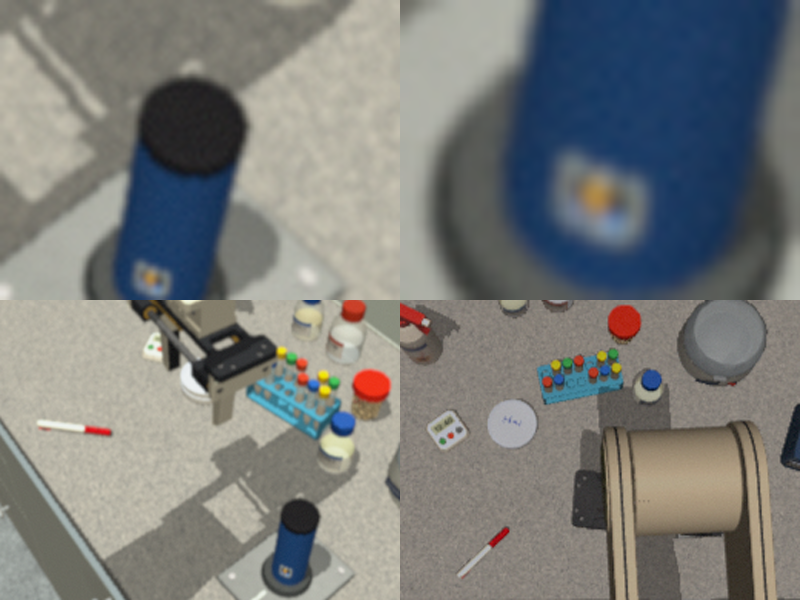

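The post stands upright on the boss with the brass button showing in the hole at about (379,309). The gripper is clear and the bystanders are where they were.

```bash
python3 -c "
from plant import job;print(job.close_job())"
```

```text
the job is handed in; nothing more can be done
None
```

The post is seated fully home on the stub and standing upright, with the brass button through its hole (twist blocked both ways); it's released, and the job is handed in at about 17 s.

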